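# Unlock the wire tensioner and hold its arm forward

## Robot

A 6-joint arm with a two-finger parallel gripper is mounted at the origin on the work surface; the furniture and walls round the work are solid. World frame = base frame: x ahead of the robot, y to its left, z up, the work surface at z = 0. Lengths are in m, angles in rad, forces in N, time in s.
With the tool pointing down it reaches from about 0.375 to 0.975 m from the base axis. Payload 3.8 kg.
Tool frame: the origin (TCP) lies at the very end of the fingers, on their centre line; the grasp point (between the pads) lies 19 mm behind it; z points along the fingers, y is the line along which they close (so a half turn about z gives the same grasp; the last joint's range is limited). The gripper opens to 85 mm and grips with 20 to 120 N. Pads are 22 mm wide; open, the fingers measure 114 mm over their backs; the gripper's body (76 mm by 85 mm) begins 54 mm behind the grasp point. The pads swing forward as they close: fully open they stand 13 mm farther back than shut.
Start: joints at [-0.037, 0.264, 1.604, -0, 1.274, -0.037], TCP at [0.675, -0, 0.231] pointing down, gripper open.
Joint ranges: [-2.63, 2.63], [-0.94, 2.18], [0.31, 2.57], [-1.31, 4.45], [0, 2.66], [-2.55, 2.55]. Speed limits (rad/s): [2.57, 2.57, 3.14, 3.14, 3.14, 3.14].

## Interface

Orientations are given as a rotation vector (axis times angle).
In Python, from workcell import monitor, viewer, job gives the robot as it stands. The module is installed in compiled form; this text tells all that it offers.
- The arm moves only by the tool step_arm, never from a script. Its argument "series" is one flat list of numbers, 4 for each row, row after row: the shift along the tool's x, y, z in m, then the turn about the tool's z in rad. A call has 1 to 8 rows; each row is the pose to reach, as a shift and turn from the pose commanded when the call began, along the tool's axes at that moment; what a row does not reach only later rows make up. A row lasts 1/8 s, in which the tool goes at most 62.5 mm and 10.7 degrees, less where a joint would pass 70% of its speed; a pose out of reach is approached as far as the arm can. A call with a gripper value outside its range is refused whole. "gripper" is the opening, from 0 (shut) to 1 (fully open), set as the call begins (left out, the last holds). The fingers move at their own pace and stop on an object; "newtons" is the grip in N (left out, the last holds). Time passes only in rows, so rows that repeat a pose let the fingers close. It gives the time, the measured TCP pose, the force, the opening and the grip force at its end, in the units of the state.
- monitor.read_state(): the state, without advancing time (a new reading comes with each control period).
- viewer.read_camera(name): name is "scene" or "side" or "wrist"; returns a dict with "image" (420x560x3 uint8, red, green, blue), "intrinsics" (3x3 intrinsics, pixels), "T" (4x4, takes a point from camera to world coordinates); the wrist camera has in their place "hand_eye" (4x4, takes a point from camera to tool coordinates, whose origin is the TCP and whose axes are the flange's). Camera axes: x right, y up, looking along -z (the intrinsics and any distortion apply to the point x, -y, -z); pixel columns grow to the right and rows downward; lengths in m; the calibration is good to about 2 mm. The wrist camera is an equidistant fisheye: a pixel r from the principal point sees the ray r / f radians off the axis. A picture is of the moment at which its call begins: read the wrist's pose just before it. There is no depth.
- job.finish_job(): hands the job in; it is judged then, once.
Trained networks look in a picture, given as the dict that the camera call returned (one of the last four; its "shot" number tells which), for a name from the list of things; names that differ only in an ending like _2 or _b are one class to them, and where a whole thing is asked for, a point or a joint stands for the part that bears it (a point fixed in the world has none). Each returns a list of dicts, best first, with "score" (0 to 1); they miss things now and then, are a little off and sometimes report something else, mostly with a low value. They report only what shows in the picture. A call takes as long as a camera call.
- viewer.boxes_of(picture, label): "extent" ([centre column, centre row, width, height] in pixels, round what is visible of it).
- viewer.spot_point(picture, label): "point" ([column, row] in pixels: a listed point, or the origin of a listed thing).
The state is a dict: "time": time; "q": joint angles; "joint_vel": joint speeds; "joint_torque": joint torques, N m; "tool_pos": TCP position; "tcp_rot": TCP orientation; "wrist_force": force on the tool from outside, world axes, zero at the start; "torque": the same for the moment, N m; "width": opening from 0.0 (shut) to 1.0 (fully open); "grip_force": force on a finger pad.
Only numpy, scipy, OpenCV 4.12 (cv2) and the standard library are available. Lean on these libraries where they do the work, as an engineer would, in place of code of your own. Each camera call takes 0.05 s, during which the arm holds its last target. There are 200 camera calls.

## Task

The wire tensioner on the bench has to be threaded. Slide its transport lock (the carriage with the upright flat tab) out, away from the cage arm, until it is fully at its end stop; then swing the spring-loaded cage arm, which has an upright round post at its tip, forward to the robot's side until it meets its stop, and finish the program while the gripper's fingers still hold it there against the spring, for a colleague to lay the wire in. Leave the solder reel, screwdriver, snips and multimeter that lie round the tensioner where they are.

Things in the scene. Friction and masses are not known exactly. Their poses are not given: they have to be found in the camera images.
- tensioner: Wire tensioner fixed to the bench: aluminium plate 170 x 290 x 12 mm. Origin on the underside; plate spans x -85 to +85, y -160 to +130 mm in its frame, z up. Its -x side is its front (faces the robot, turned up to 30 degrees either way). Cage arm pivots near the +y end; transport lock at the -y end, beside the arm's tip. All on it is below 105 mm.
- cage_pivot (a point): Point on the vertical pivot axis of the cage arm, 50 mm above the bench (in the tensioner's frame x 0, y +90 mm). Over the pivot stands a bracket up to 93 mm high.
- cage_post (a point): Centre of the gripping part of the black round post that stands upright on the tip of the cage arm: 14 mm in diameter, free from 65 to 104 mm above the bench; this point is at 84 mm. It is 115 mm from the pivot axis. The flat top of the arm is at 60 mm.
- cage (a joint): Cage arm (two plates, two rollers between), rad: 0 at rest (tip at x +61, y -7 mm in the tensioner's frame, arm 58 deg clockwise from its +x), grows as it swings forward, clockwise from above; 1.10 at the forward stop (tip x -59, y -8). Spring pulls back with 3 N at the post at rest, 6 N at the stop, and throws it back if let go. With the lock in, the bolt bars it after about 0.02 rad.
- lock_tab (a point): Centre of the gripping part of the black flat upright tab on the carriage of the transport lock: 12 mm thick along the tensioner's y (the sliding direction), 26 mm wide along its x, free from 65 to 104 mm above the bench; this point is at 84 mm. With the lock in, it is at x +36, y -85 mm in the tensioner's frame.
- lock (a joint): Travel of the transport lock, m: 0 fully in, 0.045 at the end stop fully out; grows as the tab moves along the tensioner's -y, away from the arm. It starts at 0 to 0.006. Slides with about 3 N of friction and stays where it is left.
- reel: Bystander: blue and white solder reel, 70 x 68 x 50 mm, standing on its flange near the pivot end of the tensioner. Origin at the underside.
- driver: Bystander: yellow screwdriver, 160 mm long, 23 mm thick, lying in front of the tensioner. Origin at the underside, at mid length.
- snips: Bystander: white-handled snips, 141 x 74 x 10 mm, lying in front of the tensioner. Origin at the underside.
- meter: Bystander: yellow and black multimeter, 148 x 70 x 44 mm, lying on the left of the bench. Origin at the underside.

How it is judged:
On the way, in this order (a step that is already met when the one before it is completed fails the run):
1. the transport lock is slid fully out to its end stop (value of joint lock above 0.041 m), for 0.2 s.
2. the arm is swung forward to its stop and held there by the fingers (value of joint cage above 1.05 rad and contact force between the fingers and cage above 1.5 N), for 0.5 s.
At the end, for the whole second after the job is handed in: The lock is within 4 mm of its outer end stop, the cage arm is within 0.05 rad of its forward stop and still, and the gripper's fingers hold it there with more than 1.5 N, through the last second (all of step 2 and value of joint lock above 0.041 m and velocity of joint cage between -0.1 and 0.1 rad/s); the arm keeps its last pose, push and grip.
It fails at once if a thing round the tensioner is moved by more than 30 mm (solder reel, screwdriver, snips, multimeter) (distance of any of reel, driver, snips, meter from where it was at the start of the episode above 0.03 m).
It also fails if it takes over 45 s, if anything falls off the work surface, if the arm or the gripper's body presses on something with over 40 N, if the wrist force passes 120 N, or if a joint passes its speed limit or range.

## Working session

There is one attempt and no reset: what is moved stays moved. The work goes in short steps, Python scripts to look and compute and a tool call to move; the robot and the scene stay as the last step left them, time stands still between calls to the robot, and variables do not carry over. Pictures are saved under pics/ and viewed, at most 10 in all, crops included, and the job is handed in when it is done.

Besides the shell and the picture viewer there is one more tool, called after "Emit:" as name(argument=value, ...) on one line, values as JSON. step_arm: Moves the arm, as the interface text tells. Its arguments: {"type":"object","properties":{"series":{"type":"array"},"gripper":{"type":"number"},"newtons":{"type":"number"}},"required":["series"]}

```bash
mkdir -p pics
cat > h.py <<'E'
import numpy as np, cv2
from workcell import monitor, viewer, job
from scipy.spatial.transform import Rotation as R
def cam(n,f=None):
    p=viewer.read_camera(n)
    if f: cv2.imwrite('pics/'+f,p['image'][:,:,::-1])
    return p
def ray(p,px):
    K=np.array(p['intrinsics']);T=np.array(p['T'])
    d=np.linalg.inv(K)@[px[0],px[1],1]; d=np.array([d[0],-d[1],-d[2]])
    return T[:3,3],T[:3,:3]@d
def at_z(p,px,z):
    o,d=ray(p,px); return o+d*(z-o[2])/d[2]
def proj(p,X):
    T=np.array(p['T']);K=np.array(p['intrinsics']);c=T[:3,:3].T@(np.asarray(X)-T[:3,3])
    u=K@[c[0],-c[1],-c[2]];return u[:2]/u[2]
E
python3 - <<'E'
from h import *
s=monitor.read_state();print(s)
Z=dict(cage_pivot=.05,cage_post=.084,lock_tab=.084,tensioner=0,reel=0,driver=0,snips=0,meter=0)
for c in ('scene','side'):
    p=cam(c,c+'0.png');print(c,[k for k in p],np.round(p['T'],3).tolist(),p.get('distortion'))
    for k,z in Z.items():
        for r in viewer.spot_point(p,k)[:2]:
            print(k,round(r['score'],2),np.round(r['point'],1),np.round(at_z(p,r['point'],z),4))
E
```

```text
{'time': 0.0, 'q': array([-3.68926233e-02,  2.64744335e-01,  1.60541596e+00, -8.44913286e-06,
        1.27365665e+00, -3.69014070e-02]), 'joint_vel': array([-5.35921866e-04,  1.00824448e-03, -8.51154410e-04,  4.25324725e-04,
       -2.04697547e-03, -2.10590669e-05]), 'joint_torque': array([ 6.10465631e-04, -5.15121067e+01, -3.67308676e+01, -4.07824507e-05,
        1.31324201e-02,  1.46811578e-05]), 'tool_pos': array([6.74262600e-01, 2.75360567e-05, 2.29945283e-01]), 'tcp_rot': array([-2.22027979, -2.2203048 ,  0.00238582]), 'wrist_force': array([-0.70609067, -0.66380608,  0.62484511]), 'torque': array([-0.05348292,  0.03043052,  0.02481306]), 'grip_force': 0.0, 'width': 1.0012346683393316}
scene ['image', 'intrinsics', 'T', 'shot'] [[0.998, -0.05, 0.034, 0.517], [0.06, 0.829, -0.556, -0.657], [-0.001, 0.557, 0.831, 1.15], [0.0, 0.0, 0.0, 1.0]] None
cage_pivot 0.9 [303.2 250.3] [ 0.5303 -0.0084  0.05  ]
cage_post 0.75 [320.9 281.2] [ 0.5731 -0.1072  0.084 ]
cage_post 0.56 [300.2 312.7] [ 0.5293 -0.1868  0.084 ]
lock_tab 0.54 [299.8 312.5] [ 0.5284 -0.1864  0.084 ]
tensioner 0.79 [294.
[... 159 characters left out ...]
.4] [ 0.384  -0.0257  0.    ]
driver 0.53 [287.1 218.5] [0.4848 0.1159 0.    ]
snips 0.88 [212.9 318.9] [ 0.3266 -0.1777  0.    ]
meter 0.97 [250.7 139.5] [0.3627 0.3892 0.    ]
side ['image', 'intrinsics', 'T', 'shot'] [[0.975, -0.108, 0.196, 0.691], [0.222, 0.562, -0.797, -0.695], [-0.024, 0.82, 0.572, 0.609], [0.0, 0.0, 0.0, 1.0]] None
cage_pivot 0.66 [283.8 228.6] [0.5381 0.0027 0.05  ]
cage_post 0.76 [284.4 249.7] [ 0.5623 -0.1052  0.084 ]
tensioner 0.88 [264.4 270.5] [ 0.5135 -0.0853  0.    ]
reel 0.6 [274.2 211.6] [0.4856 0.13   0.    ]
driver 0.62 [220.5 244.5] [ 0.3922 -0.0218  0.    ]
snips 0.75 [167.6 289.2] [ 0.332  -0.1777  0.    ]
meter 0.95 [252.7 158. ] [0.3529 0.4023 0.    ]
```

Run:
```python
import cv2
a=cv2.imread('pics/scene0.png')[190:350,190:370];b=cv2.imread('pics/side0.png')[170:330,150:330]
cv2.imwrite('pics/m0.png',cv2.resize(cv2.hconcat([a,b]),None,fx=2.2,fy=2.2,interpolation=3))
```

```text
(no output)
```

View pics/m0.png

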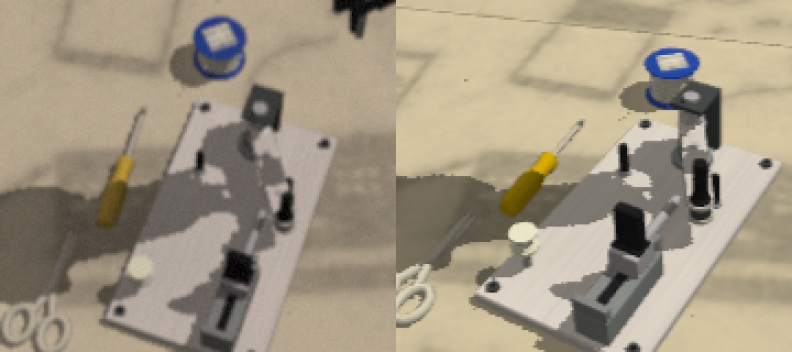

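View pics/side0.png

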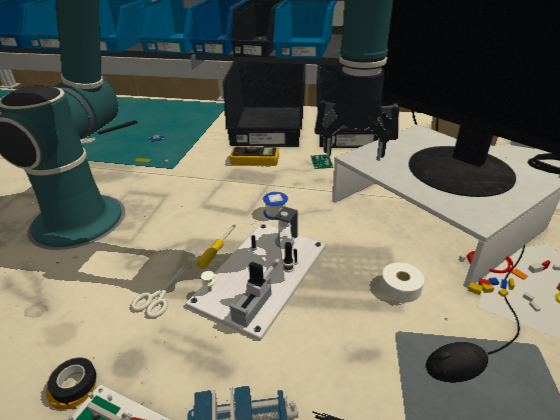

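```bash
cat > fit.py <<'E'
from h import *
from scipy.optimize import least_squares
P={c:cam(c) for c in('scene','side')}
obs=[('scene',(-85,130,12),(278.6,236.4)),('scene',(85,130,12),(342.7,252.7)),('scene',(-85,-160,12),(237.3,335.5)),
('side',(-85,130,12),(262.3,224.5)),('side',(85,130,12),(325,243.6)),('side',(-85,-160,12),(185.5,304.5)),
('scene',(36,-85,84),(299.5,312)),('side',(36,-85,84),(256.4,274.5)),('scene',(61,-7,84),(320.9,281.2)),('side',(61,-7,104),(288,244)),('scene',(0,90,50),(303.2,250.3)),]
def world(v,a):
    c,s=np.cos(v[2]),np.sin(v[2]);a=np.array(a)/1000
    return np.array([v[0]+c*a[0]-s*a[1],v[1]+s*a[0]+c*a[1],a[2]])
f=lambda v:np.concatenate([proj(P[c],world(v,a))-q for c,a,q in obs])
r=least_squares(f,[.51,-.08,-.25],loss='soft_l1')
print(r.x,np.degrees(r.x[2]));print(np.round(f(r.x).reshape(-1,2),1).tolist())
for n,a in dict(tab=(36,-85,84),post=(61,-7,84),pivot=(0,90,50),post_end=(-59,-8,84),tab_out=(36,-130,84)).items():print(n,np.round(world(r.x,a),4))
E
python3 fit.py
```

```text
[ 0.51445453 -0.08953196 -0.26909192] -15.417831494670766
[[0.4, -2.3], [0.4, -0.1], [0.2, 0.7], [-2.2, -0.9], [0.1, 0.3], [-0.9, 1.2], [-0.4, -1.8], [0.4, -0.5], [-0.8, 2.1], [0.2, 0.8], [3.4, -1.8]]
tab [ 0.5266 -0.181   0.084 ]
post [ 0.5714 -0.1125  0.084 ]
pivot [ 0.5384 -0.0028  0.05  ]
post_end [ 0.4555 -0.0816  0.084 ]
tab_out [ 0.5146 -0.2244  0.084 ]
```

Emit:
step_arm(series=[-0.045, -0.037, 0.01, 0.07, -0.09, -0.074, 0.02, 0.135, -0.136, -0.111, 0.03, 0.2, -0.181, -0.148, 0.04, 0.27, -0.181, -0.148, 0.04, 0.27, -0.181, -0.148, 0.04, 0.27])

```text
time: 1.75
tool_pos: [0.5274, -0.1811, 0.1917]
tcp_rot: [2.5, 1.901, 0.002]
wrist_force: [0.7, 0.1, 0.4]
width: 1.0
grip_force: 0.0
```

```bash
cat >> h.py <<'E'
def wproj(p,s,X):
    Rt=R.from_rotvec(s['tcp_rot']).as_matrix();H=np.array(p['hand_eye'])
    t=Rt.T@(np.asarray(X)-s['tool_pos']);c=H[:3,:3].T@(t-H[:3,3])
    v=np.array([c[0],-c[1],-c[2]]);K=np.array(p['intrinsics']);th=np.arctan2(np.hypot(v[0],v[1]),v[2]);u=v[:2]/np.hypot(v[0],v[1])*th
    return np.array([K[0,0]*u[0]+K[0,2],K[1,1]*u[1]+K[1,2]])
def wray(p,s,px):
    K=np.array(p['intrinsics']);a=np.array([(px[0]-K[0,2])/K[0,0],(px[1]-K[1,2])/K[1,1]]);th=np.hypot(*a)
    d=np.array([a[0]/th*np.sin(th),-a[1]/th*np.sin(th),-np.cos(th)]);H=np.array(p['hand_eye']);Rt=R.from_rotvec(s['tcp_rot']).as_matrix()
    return Rt@H[:3,3]+s['tool_pos'],Rt@H[:3,:3]@d
def w_at(p,s,px,z):
    o,d=wray(p,s,px);return o+d*(z-o[2])/d[2]
E
python3 - <<'E'
from h import *
s=monitor.read_state();p=cam('wrist','w1.png');print(s['tool_pos'],s['wrist_force'],np.array(p['hand_eye']).round(3).tolist())
for k,z in dict(cage_pivot=.05,cage_post=.084,lock_tab=.084,tensioner=0).items():
    for r in viewer.spot_point(p,k)[:2]: print(k,round(r['score'],2),np.round(r['point'],1),w_at(p,s,r['point'],z).round(4))
print(wproj(p,s,[.5266,-.181,.104]),wproj(p,s,[.5714,-.1125,.104]))
E
```

```text
[ 0.5273872  -0.18111338  0.1917177 ] [0.67683181 0.06018629 0.43789236] [[0.002, 0.953, 0.302, 0.079], [1.0, -0.002, -0.001, -0.0], [-0.0, 0.302, -0.953, -0.142], [0.0, 0.0, 0.0, 1.0]]
cage_post 0.82 [305.7 104.3] [ 0.5706 -0.1075  0.084 ]
lock_tab 0.8 [270.1 202.2] [ 0.5238 -0.1749  0.084 ]
tensioner 0.77 [237.4  97.1] [ 0.5137 -0.0825  0.    ]
[275.48277881 216.37460137] [311.16968858 110.51514118]
```

View pics/w1.png

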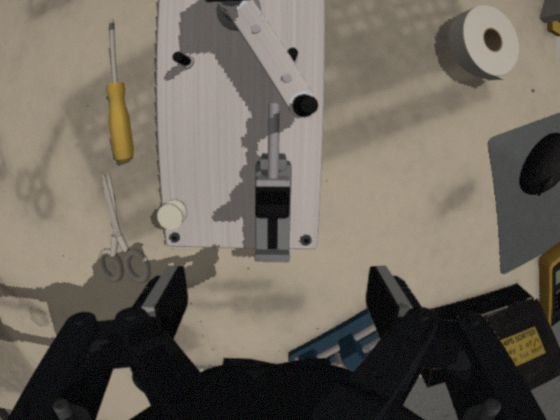

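Emit:
step_arm(series=[0.003, -0.003, 0.05, 0, 0.003, -0.003, 0.09, 0, 0.003, -0.003, 0.12, 0, 0.003, -0.003, 0.12, 0, 0.003, -0.003, 0.12, 0])

```text
time: 2.62
tool_pos: [0.5262, -0.1772, 0.0724]
tcp_rot: [2.498, 1.902, 0.001]
wrist_force: [0.6, -0.6, 0.4]
width: 1.002
grip_force: 0.0
```

Emit:
step_arm(series=[0, 0, 0, 0, 0, 0, 0, 0, 0, 0, 0, 0, 0, 0, 0, 0, 0, 0, 0, 0, 0, 0, 0, 0], gripper=0, newtons=50)

```text
time: 3.38
tool_pos: [0.525, -0.1774, 0.0721]
tcp_rot: [2.5, 1.902, 0.0]
wrist_force: [-3.1, 0.1, 6.1]
width: 0.29
grip_force: 49.6
```

Emit:
step_arm(series=[-0.008, 0, 0, 0, -0.016, 0, 0, 0, -0.024, 0, 0, 0, -0.031, 0, 0, 0, -0.037, 0, 0, 0, -0.037, 0, 0, 0])

```text
time: 4.12
tool_pos: [0.5145, -0.2131, 0.0721]
tcp_rot: [-2.5, -1.901, 0.001]
wrist_force: [-4.4, 0.9, 7.5]
width: 0.295
grip_force: 49.7
```

Emit:
step_arm(series=[-0.002, 0, 0, 0, -0.004, 0, 0, 0, -0.006, 0, 0, 0, -0.008, 0, 0, 0, -0.009, 0, 0, 0, -0.009, 0, 0, 0])

```text
time: 4.88
tool_pos: [0.5128, -0.2193, 0.0721]
tcp_rot: [-2.499, -1.899, -0.004]
wrist_force: [-1.1, 9.8, 8.7]
width: 0.294
grip_force: 50.0
```

Emit:
step_arm(series=[-0.002, 0, 0, 0, -0.004, 0, 0, 0, -0.004, 0, 0, 0, -0.004, 0, 0, 0])

```text
time: 5.38
tool_pos: [0.5126, -0.2196, 0.0721]
tcp_rot: [-2.497, -1.895, -0.011]
wrist_force: [3.2, 22.3, 9.1]
width: 0.294
grip_force: 50.1
```

Emit:
step_arm(series=[0.004, 0, 0, 0, 0.004, 0, 0, 0, 0.004, 0, 0, 0, 0.004, 0, 0, 0], gripper=1)

```text
time: 5.88
tool_pos: [0.5125, -0.2221, 0.0712]
tcp_rot: [2.501, 1.902, -0.0]
wrist_force: [-1.0, 0.1, 0.0]
width: 0.999
grip_force: 0.0
```

Emit:
step_arm(series=[0, 0, -0.05, 0, 0, 0, -0.1, 0, 0, 0, -0.12, 0, 0, 0, -0.12, 0, 0, 0, -0.12, 0])

```text
time: 6.5
tool_pos: [0.5113, -0.2211, 0.189]
tcp_rot: [-2.498, -1.9, 0.003]
wrist_force: [-0.3, 0.6, 0.2]
width: 0.997
grip_force: 0.0
```

Run:
```python
from h import *
s=monitor.read_state();p=cam('wrist','w2.png');print(s['tool_pos'],s['tcp_rot'],s['wrist_force'])
for k,z in dict(cage_pivot=.05,cage_post=.084,lock_tab=.084,tensioner=0).items():
    for r in viewer.spot_point(p,k)[:2]: print(k,round(r['score'],2),np.round(r['point'],1),w_at(p,s,r['point'],z).round(4))
```

```text
[ 0.51129396 -0.22114075  0.1890258 ] [-2.49789505 -1.90006437  0.00257047] [-0.30454482  0.58860845  0.17903941]
cage_post 0.61 [312.8  49.7] [ 0.57   -0.1079  0.084 ]
cage_post 0.15 [277.1 204.9] [ 0.5123 -0.2176  0.084 ]
lock_tab 0.71 [121.7  49.3] [ 0.4267 -0.0583  0.084 ]
lock_tab 0.61 [275.2 202.1] [ 0.5114 -0.215   0.084 ]
tensioner 0.97 [244.7  54.2] [ 0.516  -0.0818  0.    ]
```

View pics/w2.png

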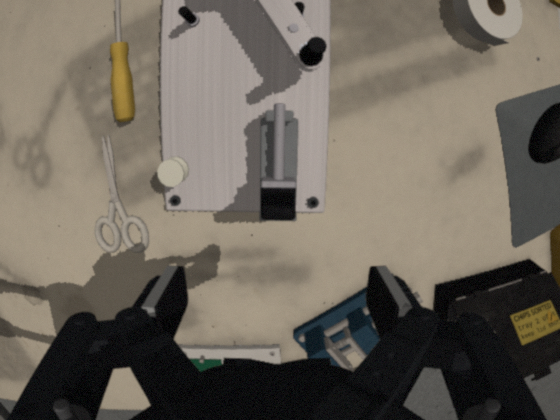

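Emit:
step_arm(series=[0.045, 0.01, 0, 0, 0.09, 0.02, 0, 0, 0.123, 0.027, 0, 0, 0.123, 0.027, 0.04, 0, 0.123, 0.027, 0.05, 0])

```text
time: 7.38
tool_pos: [0.5691, -0.1092, 0.1379]
tcp_rot: [-2.495, -1.901, 0.006]
wrist_force: [-0.3, 1.1, -0.1]
width: 0.998
grip_force: 0.0
```

Run:
```python
from h import *
s=monitor.read_state();p=cam('wrist','w3.png');print(s['tool_pos'],s['tcp_rot'],s['wrist_force'])
for k,z in dict(cage_pivot=.05,cage_post=.084,lock_tab=.084).items():
    for r in viewer.spot_point(p,k)[:2]: print(k,round(r['score'],2),np.round(r['point'],1),w_at(p,s,r['point'],z).round(4))
```

```text
[ 0.56910475 -0.10920404  0.13787221] [-2.49534027 -1.90063053  0.00647003] [-0.30451651  1.1309146  -0.10520104]
cage_post 0.88 [279.8 229.7] [ 0.5713 -0.1074  0.084 ]
lock_tab 0.68 [244.1 365. ] [ 0.5115 -0.2167  0.084 ]
```

View pics/w3.png

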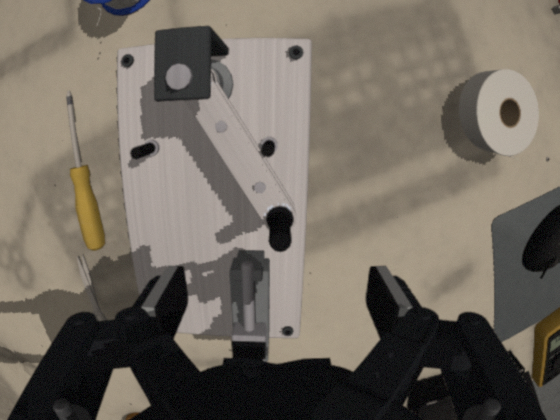

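Emit:
step_arm(series=[0.001, 0.001, 0.03, 0, 0.001, 0.001, 0.062, 0, 0.001, 0.001, 0.062, 0, 0.001, 0.001, 0.062, 0])

```text
time: 8.07
tool_pos: [0.5739, -0.1102, 0.0812]
tcp_rot: [2.499, 1.9, 0.003]
wrist_force: [-0.5, 0.0, 1.6]
width: 1.0
grip_force: 0.0
```

Emit:
step_arm(series=[0, 0, 0, 0, 0, 0, 0, 0, 0, 0, 0, 0, 0, 0, 0, 0, 0, 0, 0, 0, 0, 0, 0, 0, 0, 0, 0, 0], gripper=0, newtons=60)

```text
time: 8.95
tool_pos: [0.5712, -0.1091, 0.0796]
tcp_rot: [-2.498, -1.901, 0.003]
wrist_force: [-5.2, 1.3, 7.0]
width: 0.139
grip_force: 58.6
```

Run:
```python
from h import *
s=monitor.read_state();T=R.from_rotvec(s['tcp_rot']).as_matrix();print(s['tool_pos'],s['q'],T.round(3).tolist())
# arc in the tool frame, tensioner yaw -15.4 deg
y=np.radians(-15.4)
d=lambda a:.115*np.array([np.cos(y-np.radians(58)-a),np.sin(y-np.radians(58)-a),0])
for a in np.arange(.1,1.21,.1):print(round(a,2),(T.T@(d(a)-d(0))).round(4))
```

```text
[ 0.57122298 -0.10914148  0.07963962] [-2.31685530e-01  2.30730620e-01  1.94444110e+00  1.32415702e-04
  9.69796454e-01  3.82663962e-02] [[0.267, 0.964, -0.003], [0.964, -0.267, 0.001], [-0.0, -0.003, -1.0]]
0.1 [-0.0056 -0.01    0.    ]
0.2 [-0.0102 -0.0206  0.0001]
0.3 [-0.0137 -0.0315  0.0001]
0.4 [-0.0161 -0.0428  0.0001]
0.5 [-0.0173 -0.0542  0.0002]
0.6 [-0.0175 -0.0657  0.0002]
0.7 [-0.0164 -0.0771  0.0003]
0.8 [-0.0142 -0.0884  0.0003]
0.9 [-0.011  -0.0994  0.0003]
1.0 [-0.0066 -0.1101  0.0004]
1.1 [-0.0012 -0.1202  0.0004]
1.2 [ 0.0052 -0.1298  0.0004]
```

Emit:
step_arm(series=[-0.006, -0.01, 0, 0, -0.01, -0.021, 0, 0, -0.014, -0.032, 0, 0, -0.016, -0.043, 0, 0, -0.017, -0.054, 0, 0, -0.0175, -0.066, 0, 0, -0.0165, -0.077, 0, 0, -0.014, -0.088, 0, 0])

```text
time: 9.95
tool_pos: [0.4859, -0.1025, 0.0802]
tcp_rot: [2.494, 1.898, 0.001]
wrist_force: [4.6, -9.6, -2.5]
width: 0.134
grip_force: 59.8
```

Emit:
step_arm(series=[0.002, -0.011, 0, 0, 0.006, -0.021, 0, 0, 0.011, -0.031, 0, 0, 0.0125, -0.033, 0, 0, 0.0125, -0.033, 0, 0, 0.0125, -0.033, 0, 0])

```text
time: 10.7
tool_pos: [0.4573, -0.0805, 0.0802]
tcp_rot: [2.495, 1.9, 0.002]
wrist_force: [2.4, -5.9, -0.6]
width: 0.142
grip_force: 59.7
```

Emit:
step_arm(series=[0.001, -0.002, 0, 0, 0.002, -0.004, 0, 0, 0.003, -0.005, 0, 0, 0.003, -0.005, 0, 0, 0.003, -0.005, 0, 0])

```text
time: 11.32
tool_pos: [0.4546, -0.0776, 0.0803]
tcp_rot: [2.493, 1.898, 0.003]
wrist_force: [5.3, -10.7, -4.5]
width: 0.133
grip_force: 59.4
```

Emit:
step_arm(series=[0.001, -0.002, 0, 0, 0.002, -0.003, 0, 0, 0.002, -0.003, 0, 0, 0.002, -0.003, 0, 0])

```text
time: 11.82
tool_pos: [0.4543, -0.077, 0.0806]
tcp_rot: [2.487, 1.895, 0.005]
wrist_force: [11.3, -18.9, -10.9]
width: 0.136
grip_force: 58.8
```

Run:
```python
from h import *
s=monitor.read_state();p=cam('wrist','w4.png');q=cam('side');sc=cam('scene');print(s['tool_pos'],s['tcp_rot'],s['wrist_force'])
a=lambda I,r,c:cv2.resize(I['image'][r:r+150,c:c+150,::-1],(400,400),interpolation=3)
cv2.imwrite('pics/m4.png',cv2.hconcat([a(q,190,170),a(sc,200,220)]))
for im in (q,sc):
  for k in('lock_tab','cage_pivot'):
    for r in viewer.spot_point(im,k)[:1]: print(k,round(r['score'],2),at_z(im,r['point'],.084 if k=='lock_tab' else .05).round(4))
```

```text
[ 0.45429295 -0.07698446  0.08055212] [2.48705934 1.89528329 0.00503777] [ 11.30080309 -18.8577322  -10.90700383]
lock_tab 0.61 [ 0.5111 -0.221   0.084 ]
cage_pivot 0.84 [ 0.5382 -0.001   0.05  ]
lock_tab 0.62 [ 0.5159 -0.2242  0.084 ]
cage_pivot 0.56 [0.5352 0.0049 0.05  ]
```

View pics/w4.png

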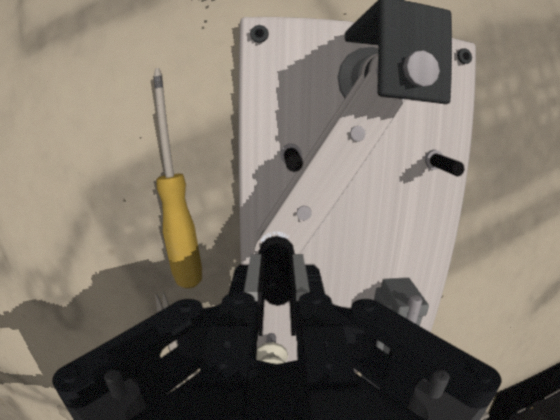

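View pics/m4.png

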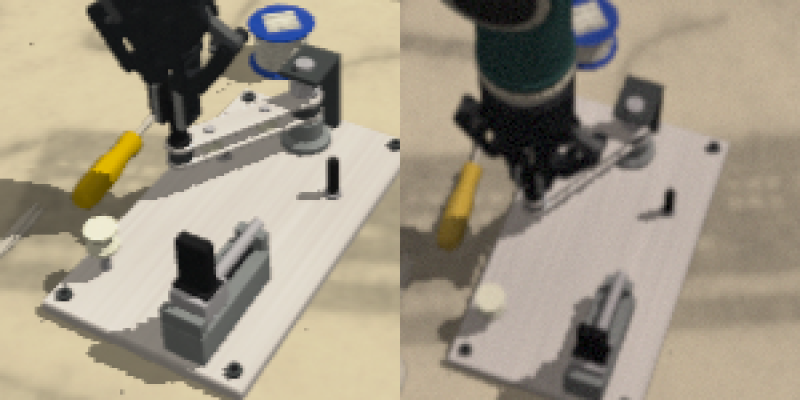

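Emit:
step_arm(series=[0, 0, 0, 0, 0, 0, 0, 0, 0, 0, 0, 0, 0, 0, 0, 0, 0, 0, 0, 0, 0, 0, 0, 0])

```text
time: 12.92
tool_pos: [0.4543, -0.077, 0.0805]
tcp_rot: [2.487, 1.895, 0.005]
wrist_force: [12.6, -18.3, -10.8]
width: 0.137
grip_force: 58.9
```

```bash
python3 -c "
from h import *
s=monitor.read_state();print(s['tool_pos'],s['wrist_force'],s['grip_force']);print(job.finish_job())"
```

```text
[ 0.4542801  -0.07698465  0.08054528] [ 12.64072922 -18.28642068 -10.79120386] 58.85042314650491
the job is handed in; nothing more can be done
None
```

I handed the job in at about 13 s: the lock is out against its end stop, and the gripper is holding the cage arm forward against its stop (about 59 N grip); I moved nothing else on the bench that I could see, and no verdict came back.

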